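Load the kebab roaster, indexing its drum with the spring plunger

ROBOT

A 7-joint arm with a two-finger parallel gripper is mounted at the origin on a cart in front of the work surface, level with it; the furniture and walls round the work are solid. World frame = base frame: x ahead of the robot, y to its left, z up, the work surface at z = 0. Lengths are in m, angles in rad, forces in N, time in s.
With the tool pointing down it reaches from about 0.425 to 0.95 m from the base axis. Payload 4.7 kg.
Tool frame: the origin (TCP) lies between the finger pads; the fingertips stand 14 mm ahead of it and the grasp point (between the pads) lies 5 mm behind it; z points along the fingers, y is the line along which they close (so a half turn about z gives the same grasp; the last joint's range is limited). The gripper opens to 85 mm and grips with 20 to 120 N. Pads are 22 mm wide; open, the fingers measure 114 mm over their backs; the gripper's body (76 mm by 85 mm) begins 54 mm behind the grasp point. The pads swing forward as they close: fully open they stand 13 mm farther back than shut.
Start: joints at [-0.029, 0.469, -0.049, 1.532, 0.024, 1.141, -0.082], TCP at [0.675, 0, 0.245] pointing down, gripper open.
Joint ranges: [-2.59, 2.59], [-0.33, 1.99], [-1.39, 1.29], [0.1, 2.45], [-1.04, 4.18], [0.21, 1.99], [-2.66, 2.66]. Speed limits (rad/s): [2.57, 2.57, 3.14, 3.14, 3.14, 3.14, 3.14].

INTERFACE

Orientations are given as a unit quaternion [w, x, y, z].
In Python, from workcell import manip gives the robot as it stands. The module is installed in compiled form; this text tells all that it offers.
- The arm moves only by the tool drive_tool, never from a script. Its argument "plan" is a list of rows, each a list of 3 entries, a list of its own where there are three numbers: the shift along the world's x, y, z scaled (see below), then the turn, a rotation vector about the world's x, y, z scaled (see below), then the closure, from 0 (fully open) to 1 (shut). In form: [[[x, y, z], [ax, ay, az], claw], ...]. A call has 1 to 12 rows; each row shifts and turns the commanded pose from where the row before left it; what a row does not reach is not made up. The controller multiplies each number of a shift by 50 cm and each number of a turn by pi rad. A row lasts 1/10 s, in which the tool goes at most 50 mm and 8.59 degrees, less where a joint would pass 70% of its speed; a pose out of reach is approached as far as the arm can. A call with a number of a shift or a turn outside -1 to 1 is refused whole. A call with a gripper value outside its range is refused whole. The fingers move at their own pace and stop on an object; the grip force is fixed at half the most. Time passes only in rows, so rows that do not move let the fingers close. It gives the time, the measured TCP pose, the force, the opening and the grip force at its end, in the units of the state.
- manip.get_obs(): the state, without advancing time (a new reading comes with each control period).
- manip.capture(name): name is "scene" or "side" or "wrist"; returns (picture, depth): 400x640x3 uint8, red, green, blue; 400x640 float32, m along the optical axis (not along the pixel's ray), 0 where there is no reading.
- manip.camera_info(name): a dict with "intrinsics" (3x3 intrinsics, pixels), "rvec" (rotation vector, rad) and "tvec" (3), from world to camera coordinates, as OpenCV has them. Camera axes: x right, y down, z forward; pixel columns grow to the right and rows downward; lengths in m; the calibration is good to about 2 mm. A picture is of the moment at which its call begins: read the wrist's pose just before it. camera_info takes no time and is no camera call; for the wrist camera it gives the pose at the moment of the call.
- manip.hand_in(): hands the job in; it is judged then, once.
The state is a dict: "t": time; "qpos": joint angles; "qd": joint speeds; "joint_efforts": joint torques, N m; "tcp_pos": TCP position; "ee_rot": TCP orientation; "contact_force": force on the tool from outside, world axes, zero at the start; "moment": the same for the moment, N m; "width": finger opening in m; "grip_force": force on a finger pad.
Only numpy, scipy, OpenCV 4.12 (cv2) and the standard library are available. Lean on these libraries where they do the work, as an engineer would, in place of code of your own. Each camera call takes 0.05 s, during which the arm holds its last target. There are 200 camera calls.

TASK

Load every kebab from the board into the roaster's drum: pull the spring plunger by its red knob, swing the drum on to the next hole and let the pin snap in, then at the opening in the hoop slide the skewer's tip through its eyelet, with the rod down between the prongs and the collar up to them; always have the pin home while you load, and use one place per skewer. When all the kebabs are in, swing the drum back to its home hole so that its bare part faces the opening, leave the pin snapped fully home, and leave the things around alone.

Things in the scene. Friction and masses are not known exactly. Their poses are not given: they have to be found in the camera images.
- roaster: kebab roaster, fixed: steel pan 176 x 206 mm, grey upright with round index plate at one end, open loading end at the other. Origin on the worktop under the drum's middle; y axis parallel to the level shaft (105 mm up), from loading end to plate. A fixed hoop round the pronged wheel (72 mm inner radius, 8 mm bar) is open only 18 deg either side of the top: skewers go in only there, 170 mm up
- carousel (a joint): turn of drum and index arm, rad. 0 = home (start; bare part of drum under the opening). Grows as the top of drum and knob go over to the roaster's +x, away from the robot. Holes at 0, 0.628, 1.257, 1.885, 2.513: at the k-th hole after home, place k stands at the top. Stops just past both end holes. Friction: about 3 N at the knob
- plunger (a joint): spring plunger on the index arm, m: 0 = 8 mm round-nosed pin fully home in a hole, about 0.008 = riding on the plate's face, 0.014 = right out. It is pulled along the roaster's +y; spring 6 N home, 12 N right out. Pin has 1 mm play in a hole. Let go over a hole it snaps in; between holes it rides on the plate till the drum reaches a hole
- knob (a point): middle of the grip of the red plunger knob: sleeve 20 mm thick, 30 mm long, lying parallel to the shaft, 28 mm flange at its outer end, spins freely on its stem. 60 mm from the shaft; pin home, 145 mm along the roaster's +y from its origin. At home it is 72 deg from the top on the robot's side
- board: wooden board 280 x 310 x 14 mm, loose, 0.95 kg, origin under its centre; the kebabs wait on it about 75 mm apart, handles towards the robot. (Overhead: a wall shelf, underside 0.66 m above the worktop, over all that lies beyond x = 0.58 m from the robot's base: keep the wrist under it)
- eyelet1 (a point): centre of eyelet 1 on the far wheel (66 mm along the roaster's +y, 65 mm from the shaft): ring of 5 mm wire, 14 mm clear inside, axis parallel to the shaft. Eyelets are 36 deg apart
- seat1 (a point): where a kebab's origin lies when fully home in place 1: 178 mm from eyelet 1 parallel to the shaft. 46 mm further in (at the near wheel, -66 mm along roaster y) the rod lies between two round prongs, 10 mm apart, whose tips stand 5 mm above the rod's centre
- eyelet2 (a point): centre of eyelet 2 on the far wheel (66 mm along the roaster's +y, 65 mm from the shaft): ring of 5 mm wire, 14 mm clear inside, axis parallel to the shaft. Eyelets are 36 deg apart
- seat2 (a point): where a kebab's origin lies when fully home in place 2: 178 mm from eyelet 2 parallel to the shaft. 46 mm further in (at the near wheel, -66 mm along roaster y) the rod lies between two round prongs, 10 mm apart, whose tips stand 5 mm above the rod's centre
- eyelet3 (a point): centre of eyelet 3 on the far wheel (66 mm along the roaster's +y, 65 mm from the shaft): ring of 5 mm wire, 14 mm clear inside, axis parallel to the shaft. Eyelets are 36 deg apart
- seat3 (a point): where a kebab's origin lies when fully home in place 3: 178 mm from eyelet 3 parallel to the shaft. 46 mm further in (at the near wheel, -66 mm along roaster y) the rod lies between two round prongs, 10 mm apart, whose tips stand 5 mm above the rod's centre
- eyelet4 (a point): centre of eyelet 4 on the far wheel (66 mm along the roaster's +y, 65 mm from the shaft): ring of 5 mm wire, 14 mm clear inside, axis parallel to the shaft. Eyelets are 36 deg apart
- seat4 (a point): where a kebab's origin lies when fully home in place 4: 178 mm from eyelet 4 parallel to the shaft. 46 mm further in (at the near wheel, -66 mm along roaster y) the rod lies between two round prongs, 10 mm apart, whose tips stand 5 mm above the rod's centre
- kebab1: kebab (may be absent), 80 g: square handle 70 x 12 x 12 mm, origin in its middle, x axis to the tip; 22 mm discs at both handle ends, the collar ending at x = 40; 6 mm steel rod; 22 mm vegetable cubes, x = 79 to 169. Balances at x = 40. Lying, its axis is 11 mm up. Lower it in 24 mm (+-3) short of its seat along the shaft, clear of wheel and eyelet, then slide it home; up to 6 mm short is fine
- kebab1_tip (a point): round tip of kebab 1, at x = 194 mm; fully home it stands 16 mm beyond the eyelet
- kebab2: kebab (may be absent), 80 g: square handle 70 x 12 x 12 mm, origin in its middle, x axis to the tip; 22 mm discs at both handle ends, the collar ending at x = 40; 6 mm steel rod; 22 mm vegetable cubes, x = 79 to 169. Balances at x = 40. Lying, its axis is 11 mm up. Lower it in 24 mm (+-3) short of its seat along the shaft, clear of wheel and eyelet, then slide it home; up to 6 mm short is fine
- kebab2_tip (a point): round tip of kebab 2, at x = 194 mm; fully home it stands 16 mm beyond the eyelet
- kebab3: kebab (may be absent), 80 g: square handle 70 x 12 x 12 mm, origin in its middle, x axis to the tip; 22 mm discs at both handle ends, the collar ending at x = 40; 6 mm steel rod; 22 mm vegetable cubes, x = 79 to 169. Balances at x = 40. Lying, its axis is 11 mm up. Lower it in 24 mm (+-3) short of its seat along the shaft, clear of wheel and eyelet, then slide it home; up to 6 mm short is fine
- kebab3_tip (a point): round tip of kebab 3, at x = 194 mm; fully home it stands 16 mm beyond the eyelet
- kebab4: kebab (may be absent), 80 g: square handle 70 x 12 x 12 mm, origin in its middle, x axis to the tip; 22 mm discs at both handle ends, the collar ending at x = 40; 6 mm steel rod; 22 mm vegetable cubes, x = 79 to 169. Balances at x = 40. Lying, its axis is 11 mm up. Lower it in 24 mm (+-3) short of its seat along the shaft, clear of wheel and eyelet, then slide it home; up to 6 mm short is fine
- kebab4_tip (a point): round tip of kebab 4, at x = 194 mm; fully home it stands 16 mm beyond the eyelet
- tomato: loose tomato, 77 mm, behind the roaster; leave it alone
- salt_shaker: loose salt shaker, 44 mm diameter, 90 mm high, behind the roaster; leave it alone
- drink_glass: loose amber drinking glass, 68 mm diameter, 87 mm high, behind the roaster; leave it alone

How it is judged:
By the outcome, as a careful person would: the job done as asked, in the order asked, and still so for the second after the job is handed in, with the robot touching nothing.
Of kebab1, kebab2, kebab3, kebab4 only 3 to 4 are there at a start; the rules pass over those that are not, and their reading is None.
At some moment in a run one of board may be knocked a few centimetres aside while the robot is not near it.
It also fails if it takes over 210 s, if anything falls off the work surface, if the arm or the gripper's body presses on something with over 40 N, if the wrist force passes 120 N, or if a joint passes its speed limit or range.

## Working session

There is one attempt and no reset: what is moved stays moved. The work goes in short steps, Python scripts to look and compute and a tool call to move; the robot and the scene stay as the last step left them, time stands still between calls to the robot, and variables do not carry over. Pictures are saved under pics/ and viewed, at most 14 in all, crops included, and the job is handed in when it is done.

Besides the shell and the picture viewer there is one more tool, called after "Request:" as name(argument=value, ...) on one line, values as JSON. drive_tool: Moves the arm, as the interface text tells. Its arguments: {"type":"object","properties":{"plan":{"type":"array","items":{"type":"array"}}},"required":["plan"]}

```bash
mkdir -p pics; cat > h.py <<'E'
import numpy as np, cv2
from workcell import manip
from scipy.spatial.transform import Rotation as R
def cap(n):
    ci=manip.camera_info(n); im,d=manip.capture(n); return im,d,ci
def pts(d,ci):
    K=np.array(ci['intrinsics']);Rm=cv2.Rodrigues(np.array(ci['rvec'],float))[0];t=np.array(ci['tvec']).ravel()
    v,u=np.mgrid[:d.shape[0],:d.shape[1]]
    c=np.stack([(u-K[0,2])/K[0,0]*d,(v-K[1,2])/K[1,1]*d,d],-1)
    return (c-t)@Rm
def ray(ci,u,v,z):
    K=np.array(ci['intrinsics']);Rm=cv2.Rodrigues(np.array(ci['rvec'],float))[0];t=np.array(ci['tvec']).ravel()
    o=-Rm.T@t; r=Rm.T@np.array([(u-K[0,2])/K[0,0],(v-K[1,2])/K[1,1],1]); return o+r*(z-o[2])/r[2]
def proj(ci,p):
    return cv2.projectPoints(np.array(p,float).reshape(-1,3),np.array(ci['rvec'],float),np.array(ci['tvec'],float),np.array(ci['intrinsics']),None)[0].reshape(-1,2)
def save(n,im): cv2.imwrite('pics/'+n+'.png',im[...,::-1])
E
python3 - <<'E'
from h import *
o=manip.get_obs();print({k:np.round(v,3) for k,v in o.items()})
for n in ['scene','side','wrist']:
    im,d,ci=cap(n);save(n+'0',im);np.savez('pics/'+n+'0.npz',im=im,d=d,**{k:np.array(v) for k,v in ci.items()})
    Rm=cv2.Rodrigues(np.array(ci['rvec'],float))[0];print(n,np.round(-Rm.T@np.array(ci['tvec']).ravel(),3),np.round(Rm,2).tolist(),ci['intrinsics'][0][0])
E
```

```text
{'t': np.float64(0.0), 'qpos': array([-0.029,  0.469, -0.049,  1.534,  0.024,  1.141, -0.082]), 'qd': array([-0.001,  0.   ,  0.   ,  0.001, -0.001,  0.002,  0.001]), 'joint_efforts': array([ 1.0000e-03, -5.1032e+01, -4.6000e-02, -2.3772e+01,  1.1000e-02,
        7.0000e-03,  0.0000e+00]), 'tcp_pos': array([0.674, 0.   , 0.244]), 'ee_rot': array([-0.001,  0.707,  0.707, -0.001]), 'contact_force': array([0.654, 0.913, 0.472]), 'moment': array([ 0.012, -0.008,  0.082]), 'grip_force': np.float64(0.0), 'width': np.float64(0.085)}
scene [-0.059  0.84   0.81 ] [[-0.85, -0.53, -0.02], [-0.26, 0.44, -0.86], [0.47, -0.72, -0.51]] 466.9728311406496
side [-0.327 -0.589  0.983] [[0.48, -0.87, 0.02], [-0.57, -0.33, -0.76], [0.67, 0.35, -0.66]] 462.20471478498877
wrist [0.675 0.072 0.374] [[1.0, 0.0, -0.0], [0.0, -0.96, 0.29], [-0.0, -0.29, -0.96]] 298.2733644361952
```

View pics/scene0.png

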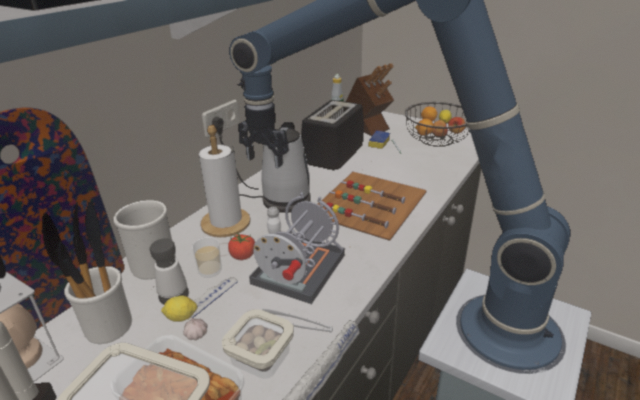

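View pics/side0.png

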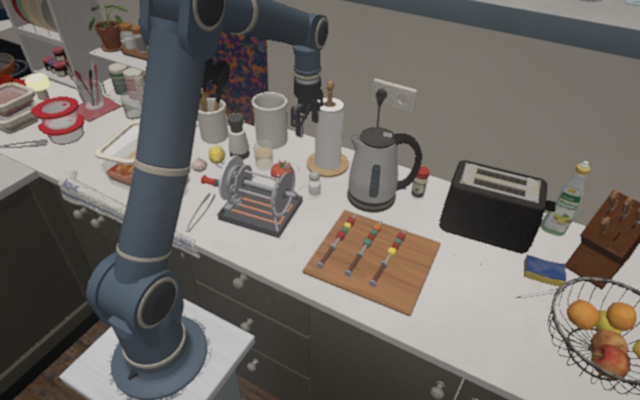

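View pics/wrist0.png

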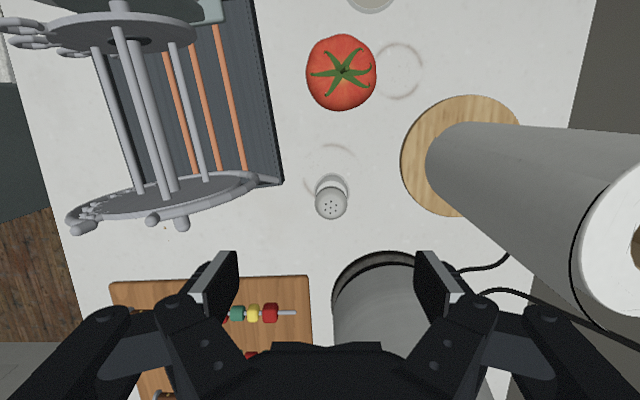

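The scene shows three kebabs on the board (side view, about (335,240), (363,250) and (388,258)). The roaster has its loading end towards the board and its red knob at scene (291,269).

```bash
python3 - <<'E'
from h import *
for n,px in [('side',{'kebab tips':[(351,218),(380,226),(404,235)],'handles':[(320,265),(349,272),(373,284)],'board':[(348,213),(440,244),(412,310),(306,266)],'knob':[(209,181)],'pan':[(219,210),(268,231),(301,198)],}),('scene',{'knob':[(291,269)],'board':[(330,176),(426,188)],'pan':[(252,286),(308,297),(344,250)]}),('wrist',{'near wheel/hoop':[(183,223),(152,220),(80,228)],'far':[(140,40)],'pan':[(282,182)],'salt':[(331,200)],'board':[(308,277),(110,283)]})]:
    z=np.load(f'pics/{n}0.npz');P=pts(z['d'],z)
    for k,l in px.items(): print(n,k,[np.round(P[v,u],3).tolist() for u,v in l])
E
```

```text
side kebab tips [[0.599, -0.198, 0.039], [0.615, -0.285, 0.035], [0.609, -0.361, 0.041]]
side handles [[0.401, -0.202, 0.028], [0.416, -0.282, 0.031], [0.417, -0.352, 0.024]]
side board [[0.636, -0.171, 0.017], [0.653, -0.459, 0.015], [0.399, -0.469, 0.013], [0.389, -0.166, 0.015]]
side knob [[0.443, 0.194, 0.129]]
side pan [[0.46, 0.192, 0.001], [0.445, -0.003, 0.02], [0.61, -0.018, 0.031]]
scene knob [[0.446, 0.207, 0.131]]
scene board [[0.724, -0.402, -0.001], [0.396, -0.494, 0.001]]
scene pan [[0.59, 0.189, -0.001], [0.429, 0.17, 0.025], [0.449, -0.032, 0.023]]
wrist near wheel/hoop [[0.54, -0.031, 0.111], [0.56, 0.002, 0.19], [0.509, -0.005, 0.188]]
wrist far [[0.525, 0.125, 0.108]]
wrist pan [[0.622, -0.012, 0.026]]
wrist salt [[0.679, -0.015, 0.088]]
wrist board [[0.649, -0.152, 0.007], [0.373, -0.161, 0.01]]
```

Request:
drive_tool(plan=[[[-0.062,0.04,0.038],[0,0,0],0],[[-0.062,0.04,0.038],[0,0,0],0],[[-0.062,0.04,0.038],[0,0,0],0],[[-0.062,0.04,0.038],[0,0,0],0],[[-0.062,0.04,0.038],[0,0,0],0],[[0,0,0],[0,0,0],0],[[0,0,0],[0,0,0],0]])

```text
t: 0.85
tcp_pos: [0.5198, 0.1003, 0.3409]
ee_rot: [0.001, 0.707, 0.708, 0.001]
contact_force: [-0.0, -0.0, 0.3]
width: 0.0856
grip_force: 0.0
```

```bash
python3 - <<'E'
from h import *
n='wrist';im,d,ci=cap(n);save(n+'1',im);np.savez('pics/'+n+'1.npz',im=im,d=d,**{k:np.array(v) for k,v in ci.items()})
E
```

```text
(no output)
```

View pics/wrist1.png

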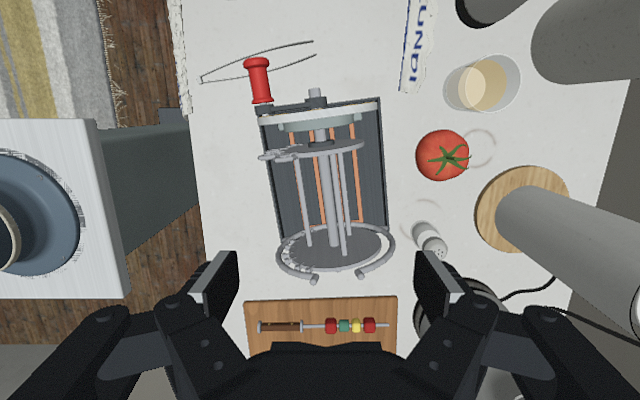

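The wrist view shows the roaster with its hoop ends at (314,282) and (361,275). The pan's right corners are at (380,97) and (388,228), and the knob's at (257,78). The roaster has a slight yaw.

```bash
python3 - <<'E'
from h import *
z=np.load('pics/wrist1.npz');im=z['im'].astype(int);P=pts(z['d'],z)
# pan right edge
e=[];
for v in range(92,240,6):
    row=im[v].max(1); 
    u=np.arange(350,410); dark=np.where(row[350:410]<110)[0]
    if len(dark): uu=350+dark.max(); e.append([v,uu,*np.round(P[v,uu-2],4)])
for x in e: print(x[0],x[1],x[2:])
m=(im[...,0]>150)&(im[...,1]<70)&(im[...,2]<80);m[:, :230]=0;m[:,290:]=0;m[120:]=0
v,u=np.where(m);print('red',u.min(),u.max(),v.min(),v.max(),P[m].mean(0),P[m].min(0),P[m].max(0))
q=P[m];
for a in np.arange(q[:,1].min(),q[:,1].max(),.004):
    s=q[(q[:,1]>=a)&(q[:,1]<a+.004)]; print(round(a,3),np.round([s[:,0].min(),s[:,0].max(),s[:,2].max()],3))
for nm,(U,V) in {'ballL':(314,282),'ballR':(361,275)}.items():
    w=P[V-6:V+7,U-6:U+7].reshape(-1,3);w=w[w[:,2]>.15];print(nm,len(w),w.mean(0),w.max(0))
# shaft profile
for v in (88,165,180,200,220):
    r=P[v,300:350];i=np.where((r[:,2]>.09)&(r[:,2]<.125))[0];print(v,[(300+j,*np.round(r[j],3)) for j in i[::2]])
E
```

```text
98 379 [np.float64(0.5917), np.float64(0.1869), np.float64(0.0295)]
104 379 [np.float64(0.5924), np.float64(0.179), np.float64(0.028)]
110 380 [np.float64(0.5939), np.float64(0.1708), np.float64(0.0298)]
116 380 [np.float64(0.5946), np.float64(0.1626), np.float64(0.0286)]
122 381 [np.float64(0.5963), np.float64(0.1544), np.float64(0.0295)]
128 381 [np.float64(0.5969), np.float64(0.1459), np.float64(0.0284)]
134 381 [np.float64(0.5978), np.float64(0.1373), np.float64(0.0262)]
140 382 [np.float64(0.5991), np.float64(0.129), np.float64(0.0294)]
146 382 [np.float64(0.6001), np.float64(0.1199), np.float64(0.0262)]
152 383 [np.float64(0.6013), np.float64(0.1117), np.float64(0.0304)]
158 383 [np.float64(0.6026), np.float64(0.1021), np.float64(0.026)]
164 383 [np.float64(0.6039), np.float64(0.0924), np.float64(0.022)]
170 384 [np.float64(0.6049), np.float64(0.0841), np.float64(0.0271)]
176 384 [np.float64(0.6062), np.float64(0.0741), np.float64(0.0235)]
182 385 [np.float64(0.607), np.float64(0.0662), np.float64(0.0296)]
188 385 [np.float64(0.6086), np.float64(0.0554), np.float64(0.0243)]
194
[... 3145 characters left out ...]
oat64(0.062), np.float64(0.11))]
220 [(np.int64(303), np.float64(0.49), np.float64(0.032), np.float64(0.102)), (np.int64(305), np.float64(0.493), np.float64(0.032), np.float64(0.103)), (np.int64(307), np.float64(0.495), np.float64(0.032), np.float64(0.102)), (np.int64(326), np.float64(0.52), np.float64(0.034), np.float64(0.107)), (np.int64(328), np.float64(0.523), np.float64(0.035), np.float64(0.11)), (np.int64(330), np.float64(0.526), np.float64(0.036), np.float64(0.112)), (np.int64(332), np.float64(0.528), np.float64(0.036), np.float64(0.113)), (np.int64(334), np.float64(0.531), np.float64(0.036), np.float64(0.112)), (np.int64(336), np.float64(0.533), np.float64(0.034), np.float64(0.107))]
```

```bash
python3 - <<'E'
from h import *
z=np.load('pics/wrist1.npz');im=z['im'].astype(int);P=pts(z['d'],z)
th=.130;u=np.array([-np.sin(th),np.cos(th)]);w=np.array([np.cos(th),np.sin(th)])
O=np.array([.5250,.0600]);q=P-np.array([*O,0]);Y=q[...,:2]@u;X=q[...,:2]@w;Z=q[...,2]
ok=(z['d']>0)&(abs(X)<.11)&(Z>.05)&(Z<.2)
for lo in np.arange(-.1,.19,.004):
    m=ok&(Y>=lo)&(Y<lo+.004)
    if m.sum()>5: 
        zz=Z[m];i=zz.argmax(); print('%.3f n=%d zmax %.3f @x %.3f  x %.3f..%.3f z>.13 x: %s'%(lo,m.sum(),zz[i],X[m][i],X[m].min(),X[m].max(),np.round([X[m&(Z>.13)].min(),X[m&(Z>.13)].max()],3) if (m&(Z>.13)).any() else ''))
E
```

```text
-0.068 n=203 zmax 0.191 @x 0.024  x -0.075..0.071 z>.13 x: [-0.065  0.07 ]
-0.064 n=3334 zmax 0.192 @x 0.024  x -0.081..0.077 z>.13 x: [-0.076  0.074]
-0.060 n=680 zmax 0.190 @x 0.025  x -0.080..0.076 z>.13 x: [-0.075  0.072]
-0.056 n=74 zmax 0.142 @x 0.009  x -0.038..0.023 z>.13 x: [0.007 0.013]
-0.052 n=77 zmax 0.142 @x 0.010  x -0.038..0.023 z>.13 x: [0.007 0.013]
-0.048 n=70 zmax 0.141 @x 0.008  x -0.038..0.024 z>.13 x: [0.006 0.013]
-0.044 n=71 zmax 0.142 @x 0.011  x -0.038..0.022 z>.13 x: [0.007 0.013]
-0.040 n=75 zmax 0.141 @x 0.009  x -0.038..0.023 z>.13 x: [0.007 0.013]
-0.036 n=79 zmax 0.142 @x 0.009  x -0.039..0.023 z>.13 x: [0.007 0.013]
-0.032 n=78 zmax 0.142 @x 0.011  x -0.038..0.022 z>.13 x: [0.007 0.013]
-0.028 n=78 zmax 0.141 @x 0.009  x -0.039..0.023 z>.13 x: [0.007 0.013]
-0.024 n=82 zmax 0.142 @x 0.011  x -0.038..0.023 z>.13 x: [0.007 0.013]
-0.020 n=78 zmax 0.142 @x 0.011  x -0.039..0.023 z>.13 x: [0.007 0.013]
-0.016 n=75 zmax 0.142 @x 0.010  x -0.038..0.023 z>.13 x: [0.007 0.013]
-0.012 n=80 zmax 0.142 @x 0.011  x -0.038..0.023 z>.13 x: [0.007 0.013]
-0.008 n=8
[... 2601 characters left out ...]
 z>.13 x: [-0.066 -0.051]
0.140 n=76 zmax 0.135 @x -0.060  x -0.068..-0.049 z>.13 x: [-0.066 -0.05 ]
0.144 n=75 zmax 0.135 @x -0.058  x -0.068..-0.049 z>.13 x: [-0.066 -0.05 ]
0.148 n=76 zmax 0.136 @x -0.057  x -0.068..-0.049 z>.13 x: [-0.067 -0.05 ]
0.152 n=76 zmax 0.135 @x -0.062  x -0.068..-0.049 z>.13 x: [-0.067 -0.051]
0.156 n=78 zmax 0.136 @x -0.059  x -0.068..-0.049 z>.13 x: [-0.066 -0.05 ]
0.160 n=98 zmax 0.138 @x -0.058  x -0.070..-0.046 z>.13 x: [-0.067 -0.049]
0.164 n=112 zmax 0.139 @x -0.061  x -0.072..-0.045 z>.13 x: [-0.071 -0.046]
0.168 n=91 zmax 0.139 @x -0.057  x -0.071..-0.045 z>.13 x: [-0.071 -0.046]
0.172 n=9 zmax 0.136 @x -0.060  x -0.066..-0.051 z>.13 x: [-0.066 -0.051]
```

Request:
drive_tool(plan=[[[-0.024,0.033,-0.047],[0,0,0.0069],0.4],[[-0.024,0.033,-0.047],[0,0,0.0069],0.4],[[-0.024,0.033,-0.047],[0,0,0.0069],0.4],[[-0.024,0.033,-0.047],[0,0,0.0069],0.4],[[-0.024,0.033,-0.047],[0,0,0.0069],0.4],[[-0.024,0.033,-0.047],[0,0,0.0069],0.4],[[0,0,0],[0,0,0],0.4],[[0,0,0],[0,0,0],0.4]])

```text
t: 1.7
tcp_pos: [0.4487, 0.1981, 0.1986]
ee_rot: [-0.0, 0.66, 0.751, -0.001]
contact_force: [0.0, 0.1, 0.4]
width: 0.0508
grip_force: 0.0
```

Request:
drive_tool(plan=[[[0,0,-0.053],[0,0,0],0.4],[[0,0,-0.053],[0,0,0],0.4],[[0,0,-0.053],[0,0,0],0.4],[[0,0,0],[0,0,0],0.4],[[0,0,0],[0,0,0],1],[[0,0,0],[0,0,0],1],[[0,0,0],[0,0,0],1],[[0,0,0],[0,0,0],1],[[0,0,0],[0,0,0],1],[[0,0,0],[0,0,0],1]])

```text
t: 2.7
tcp_pos: [0.4481, 0.199, 0.1204]
ee_rot: [0.0, 0.66, 0.752, 0.0]
contact_force: [-3.1, -1.1, 5.3]
width: 0.0179
grip_force: 58.7
```

Request:
drive_tool(plan=[[[-0.0011,0.0083,0],[0,0,0],1],[[-0.0011,0.0083,0],[0,0,0],1],[[-0.0011,0.0083,0],[0,0,0],1],[[0,0,0],[0,0,0],1],[[0,0,0],[0,0,0],1]])

```text
t: 3.2
tcp_pos: [0.4468, 0.2077, 0.1197]
ee_rot: [0.002, 0.66, 0.751, -0.002]
contact_force: [-1.4, -9.7, 5.9]
width: 0.0178
grip_force: 58.8
```

Request:
drive_tool(plan=[[[0.0045,0.0006,0.0117],[0,0,0],1],[[0.0057,0.0007,0.0112],[0,0,0],1],[[0.0068,0.0009,0.0105],[0,0,0],1],[[0.0078,0.001,0.0098],[0,0,0],1],[[0.0088,0.0012,0.0089],[0,0,0],1],[[0.0097,0.0013,0.0079],[0,0,0],1],[[0,0,0],[0,0,0],1],[[0,0,0],[0,0,0],1]])

```text
t: 4.0
tcp_pos: [0.4654, 0.2093, 0.1484]
ee_rot: [-0.0, 0.661, 0.751, -0.006]
contact_force: [-6.2, -10.3, 4.6]
width: 0.018
grip_force: 59.9
```

Request:
drive_tool(plan=[[[0.0036,0.0005,0.0026],[0,0,0],1],[[0.0036,0.0005,0.0026],[0,0,0],1],[[0,0,0],[0,0,0],1],[[0,0,0],[0,0,0],1]])

```text
t: 4.4
tcp_pos: [0.4685, 0.2097, 0.1509]
ee_rot: [-0.0, 0.661, 0.751, -0.006]
contact_force: [-7.2, -11.7, 5.5]
width: 0.0185
grip_force: 60.0
```

Request:
drive_tool(plan=[[[0.0007,-0.006,0],[0,0,0],1],[[0.0007,-0.006,0],[0,0,0],1],[[0.0007,-0.006,0],[0,0,0],1],[[0.0007,-0.006,0],[0,0,0],1],[[0,0,0],[0,0,0],1],[[0,0,0],[0,0,0],1]])

```text
t: 5.0
tcp_pos: [0.4701, 0.2019, 0.1514]
ee_rot: [-0.002, 0.66, 0.752, -0.003]
contact_force: [-7.0, -2.2, 3.2]
width: 0.0181
grip_force: 59.8
```

Request:
drive_tool(plan=[[[0,0,0],[0,0,0],0.3],[[0,0,0],[0,0,0],0.3],[[0,0,0],[0,0,0],0.3],[[0,0,0.04],[0,0,0],0.3],[[0,0,0.07],[0,0,0],0.3],[[0.02,-0.03,0.07],[0,0,0],0.3],[[0.04,-0.08,0.04],[0,0,0],0.3],[[0.04,-0.08,0.04],[0,0,0],0.3],[[0,-0.04,0],[0,0,0],0.3],[[0,0,0],[0,0,0],0.3],[[0,0,0],[0,0,0],0.3]])

```text
t: 6.1
tcp_pos: [0.523, 0.0883, 0.2824]
ee_rot: [-0.0, 0.66, 0.751, 0.0]
contact_force: [-0.8, 0.8, -0.5]
width: 0.0599
grip_force: 0.0
```

```bash
cat >> h.py <<'E'
th=.130;uu=np.array([-np.sin(th),np.cos(th)]);ww=np.array([np.cos(th),np.sin(th)])
O=np.array([.5234,.0608])
def rf(P):
    q=P[...,:2]-O; return np.stack([q@ww,q@uu,P[...,2]],-1)
E
python3 - <<'E'
from h import *
n='wrist';print(manip.get_obs()['tcp_pos']);im,d,ci=cap(n);save(n+'2',im)
P=pts(d,ci);Q=rf(P);np.save('pics/Q2.npy',Q);i3=im.astype(int)
m=(i3[...,0]>130)&(i3[...,1]<70)&(i3[...,2]<80)&(abs(Q[...,0])<.09)&(Q[...,1]>.1)&(Q[...,1]<.2)&(Q[...,2]>.1)
print('knob',Q[m].min(0),Q[m].max(0),Q[m].mean(0))
ok=(d>0)&(abs(Q[...,0])<.03)&(Q[...,2]>.155)&(Q[...,2]<.21)
for lo in np.arange(-.08,.09,.004):
    k=ok&(Q[...,1]>=lo)&(Q[...,1]<lo+.004)
    if k.sum()>3:print('%.3f %d'%(lo,k.sum()),np.round(Q[k].min(0),3),np.round(Q[k].max(0),3))
E
```

```text
[0.52299152 0.08830933 0.28235049]
knob [-0.0476876   0.12666944  0.15632179] [-0.02281005  0.17041272  0.16893525] [-0.03433067  0.14948432  0.16291668]
-0.068 202 [-0.03  -0.068  0.159] [ 0.029 -0.064  0.191]
-0.064 807 [-0.03  -0.064  0.155] [ 0.03  -0.06   0.192]
-0.060 13 [-0.027 -0.06   0.172] [ 0.029 -0.059  0.186]
0.064 125 [-0.03   0.065  0.155] [0.017 0.068 0.185]
0.068 244 [-0.03   0.068  0.155] [0.017 0.072 0.184]
```

View pics/wrist2.png

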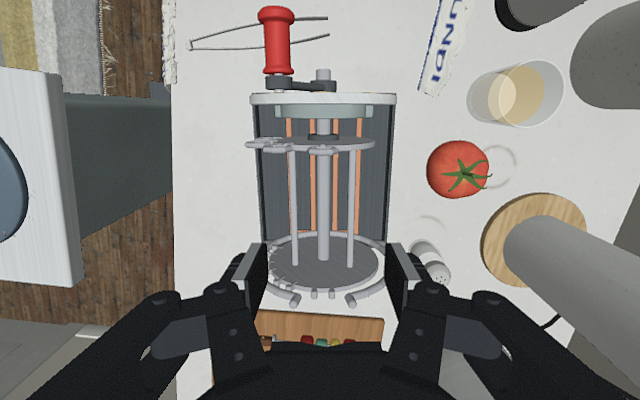

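The view shows the top eyelet near (325,143), the two prongs at (314,295) and (331,294), and the pin home. Next I'll refine the prong and ring centres.

```bash
python3 - <<'E'
from h import *
Q=np.load('pics/Q2.npy')
def s(m):
    q=Q[m];h=np.histogram(q[:,0],bins=np.arange(-.03,.031,.002))
    print(np.round(q.min(0),3),np.round(q.max(0),3));print(dict(zip(np.round(h[1][:-1],3),h[0])))
ax=abs(Q[...,0])<.03
s(ax&(Q[...,1]<-.05)&(Q[...,1]>-.08)&(Q[...,2]>.168)&(Q[...,2]<.181)&(abs(Q[...,0])<.018))
s(ax&(abs(Q[...,1]-.067)<.008)&(Q[...,2]>.176)&(Q[...,2]<.19))
s(ax&(abs(Q[...,1]-.067)<.008)&(Q[...,2]>.165)&(Q[...,2]<.175))
for v in (289,292,295,298,301): print(v,[(u,*np.round(Q[v,u],3)) for u in range(306,342,2)][::1])
E
```

```text
[-0.011 -0.068  0.168] [ 0.011 -0.059  0.176]
{np.float64(-0.03): np.int64(0), np.float64(-0.028): np.int64(0), np.float64(-0.026): np.int64(0), np.float64(-0.024): np.int64(0), np.float64(-0.022): np.int64(0), np.float64(-0.02): np.int64(0), np.float64(-0.018): np.int64(0), np.float64(-0.016): np.int64(0), np.float64(-0.014): np.int64(0), np.float64(-0.012): np.int64(9), np.float64(-0.01): np.int64(22), np.float64(-0.008): np.int64(29), np.float64(-0.006): np.int64(1), np.float64(-0.004): np.int64(3), np.float64(-0.002): np.int64(0), np.float64(0.0): np.int64(1), np.float64(0.002): np.int64(1), np.float64(0.004): np.int64(15), np.float64(0.006): np.int64(20), np.float64(0.008): np.int64(21), np.float64(0.01): np.int64(8), np.float64(0.012): np.int64(0), np.float64(0.014): np.int64(0), np.float64(0.016): np.int64(0), np.float64(0.018): np.int64(0), np.float64(0.02): np.int64(0), np.float64(0.022): np.int64(0), np.float64(0.024): np.int64(0), np.float64(0.026): np.int64(0), np.float64(0.028): np.int64(0)}
[-0.011  0.065  0.176] [0.011 0.07  0.185]
{np.float64(-0.03): np.int64(0), np.f
[... 7120 characters left out ...]
.float64(-0.006), np.float64(-0.196), np.float64(-0.001)), (322, np.float64(-0.003), np.float64(-0.196), np.float64(-0.0)), (324, np.float64(0.0), np.float64(-0.196), np.float64(0.0)), (326, np.float64(0.003), np.float64(-0.195), np.float64(0.001)), (328, np.float64(0.007), np.float64(-0.196), np.float64(-0.0)), (330, np.float64(0.01), np.float64(-0.197), np.float64(-0.001)), (332, np.float64(0.013), np.float64(-0.196), np.float64(0.0)), (334, np.float64(0.016), np.float64(-0.196), np.float64(0.0)), (336, np.float64(0.019), np.float64(-0.196), np.float64(-0.001)), (338, np.float64(0.023), np.float64(-0.196), np.float64(-0.001)), (340, np.float64(0.026), np.float64(-0.196), np.float64(-0.0))]
```

Request:
drive_tool(plan=[[[-0.004,-0.0613,0.003],[0,0,-0.0451],0.3],[[-0.004,-0.0613,0.003],[0,0,-0.0451],0.3],[[-0.004,-0.0613,0.003],[0,0,-0.0451],0.3],[[-0.004,-0.0613,0.003],[0,0,-0.0451],0.3],[[-0.004,-0.0613,0.003],[0,0,-0.0451],0.3],[[-0.004,-0.0613,0.003],[0,0,-0.0451],0.3],[[-0.004,-0.0613,0.003],[0,0,-0.0451],0.3],[[-0.004,-0.0613,0.003],[0,0,-0.0451],0.3],[[-0.004,-0.0613,0.003],[0,0,-0.0451],0.3],[[-0.004,-0.0613,0.003],[0,0,-0.0451],0.3],[[-0.004,-0.0613,0.003],[0,0,-0.0451],0.3],[[-0.004,-0.0613,0.003],[0,0,-0.0451],0.3]])

```text
t: 7.35
tcp_pos: [0.5, -0.2789, 0.3]
ee_rot: [-0.0, 1.0, -0.001, -0.0]
contact_force: [0.6, -0.0, -0.7]
width: 0.0594
grip_force: 0.0
```

Request:
drive_tool(plan=[[[0,0,0],[0,0,0],0.3],[[0,0,0],[0,0,0],0.3]])

```text
t: 7.55
tcp_pos: [0.4997, -0.2786, 0.2998]
ee_rot: [-0.0, 1.0, 0.002, -0.0]
contact_force: [0.7, 0.3, -1.1]
width: 0.0599
grip_force: 0.0
```

```bash
cat >> h.py <<'E'
def kebabs(tag):
    """rod/handle axes on the board from wrist depth: points standing above the board"""
    im,d,ci=cap('wrist');save(tag,im);P=pts(d,ci);P[d<=0]=np.nan
    m=(P[...,2]>.019)&(P[...,2]<.045)&(P[...,0]>.33)&(P[...,0]<.72)&(P[...,1]<-.13)&(P[...,1]>-.55)
    m=cv2.morphologyEx(m.astype(np.uint8),cv2.MORPH_CLOSE,np.ones((5,5)))
    n,L,st,_=cv2.connectedComponentsWithStats(m);r=[]
    for i in range(1,n):
        q=P[(L==i)];q=q[(q[:,2]>.02)&(q[:,2]<.045)]
        if len(q)<150 or np.ptp(q[:,0])<.12: continue
        a=cv2.fitLine(q[:,:2].astype(np.float32),cv2.DIST_HUBER,0,.001,.001).ravel();a=a*np.sign(a[0]);
        s=(q[:,:2]-a[2:])@a[:2];lat=np.abs((q[:,:2]-a[2:])@np.array([-a[1],a[0]]))
        s0,s1=np.percentile(s,.2),np.percentile(s,99.8)
        c=a[2:]+a[:2]*(s0+.040) ; r.append((c,np.arctan2(a[1],a[0]),s1-s0,q[:,2].max()))
        e=q[(s>s0)&(s<s0+.07)];print('kebab origin',np.round(c,4),'yaw %.4f len %.3f zmax %.3f px %s; cross-check centre of handle y %.4f'%(*r[-1][1:],st[i][:4],np.median(e[:,1])))
    return im,P,L
E
python3 - <<'E'
from h import *
o=manip.get_obs();print(o['tcp_pos'],o['ee_rot'])
kebabs('wrist3')
E
```

```text
[ 0.49971839 -0.27858507  0.29980394] [-4.62879062e-04  9.99998605e-01  1.57336104e-03 -3.17307735e-04]
kebab origin [ 0.4553 -0.3486] yaw -0.0072 len 0.231 zmax 0.039 px [366  45  27 181]; cross-check centre of handle y -0.3485
kebab origin [ 0.4534 -0.2778] yaw 0.0160 len 0.231 zmax 0.039 px [314  47  18 180]; cross-check centre of handle y -0.2778
kebab origin [ 0.4411 -0.2002] yaw 0.0188 len 0.230 zmax 0.039 px [250  58  29 177]; cross-check centre of handle y -0.2004
```

View pics/wrist3.png

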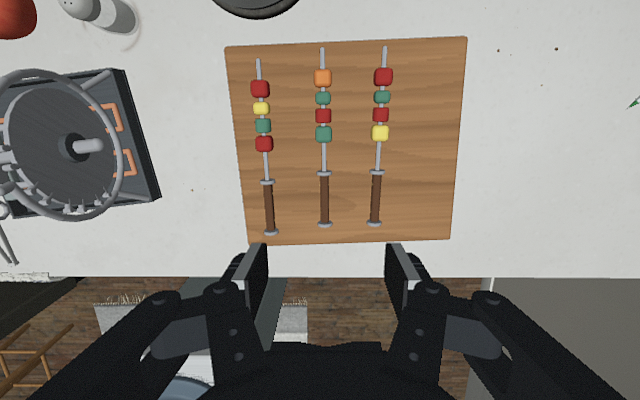

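The wrist view shows the three kebabs with handles at (269,208), (324,198) and (376,198). I'll pick the left one first.

Request:
drive_tool(plan=[[[-0.0174,0.0262,-0.06],[0,0,0.0009],0.4],[[-0.0174,0.0262,-0.06],[0,0,0.0009],0.4],[[-0.0174,0.0262,-0.06],[0,0,0.0009],0.4],[[-0.0174,0.0262,-0.06],[0,0,0.0009],0.4],[[-0.0174,0.0262,-0.06],[0,0,0.0009],0.4],[[-0.0174,0.0262,-0.06],[0,0,0],0.4],[[0,0,-0.06],[0,0,0],0.4],[[0,0,-0.06],[0,0,0],0.4],[[0,0,-0.035],[0,0,0],0.4],[[0,0,0],[0,0,0],0.4],[[0,0,0],[0,0,0],0.4]])

```text
t: 8.7
tcp_pos: [0.4474, -0.2001, 0.0431]
ee_rot: [-0.0, 1.0, 0.009, 0.0]
contact_force: [0.9, 1.0, 0.1]
width: 0.0511
grip_force: 0.0
```

Request:
drive_tool(plan=[[[0,0,-0.022],[0,0,0],0.4],[[0,0,0],[0,0,0],1],[[0,0,0],[0,0,0],1],[[0,0,0],[0,0,0],1],[[0,0,0],[0,0,0],1],[[0,0,0],[0,0,0],1],[[0,0,0],[0,0,0],1]])

```text
t: 9.4
tcp_pos: [0.4472, -0.2015, 0.0324]
ee_rot: [0.0, 1.0, 0.007, 0.0]
contact_force: [-1.3, 0.6, 5.4]
width: 0.0101
grip_force: 61.5
```

Request:
drive_tool(plan=[[[0,0,0.05],[0,0,0],1],[[0,0,0.09],[0,0,0],1],[[0,0,0.09],[0,0,0],1],[[0,0,0.09],[0,0,0],1],[[0,0,0.09],[0,0,0],1],[[0,0,0.05],[0,0,0],1]])

```text
t: 10.0
tcp_pos: [0.4476, -0.2019, 0.2655]
ee_rot: [0.001, 1.0, 0.007, 0.002]
contact_force: [-0.1, -0.7, -1.3]
width: 0.0104
grip_force: 60.7
```

Request:
drive_tool(plan=[[[0.0154,0.0225,0],[0,0,0.0446],1],[[0.0154,0.0225,0],[0,0,0.0446],1],[[0.0154,0.0225,0],[0,0,0.0446],1],[[0.0154,0.0225,0],[0,0,0.0446],1],[[0.0154,0.0225,0],[0,0,0.0446],1],[[0.0154,0.0225,0],[0,0,0.0446],1],[[0.0154,0.0225,0],[0,0,0.0446],1],[[0.0154,0.0225,0],[0,0,0.0446],1],[[0.0154,0.0225,0],[0,0,0.0446],1],[[0.0154,0.0225,0],[0,0,0.0446],1],[[0.0154,0.0225,0],[0,0,0.0446],1],[[0.0154,0.0225,0],[0,0,0.0446],1]])

```text
t: 11.2
tcp_pos: [0.539, -0.0659, 0.2613]
ee_rot: [-0.0, 0.659, 0.752, -0.0]
contact_force: [0.3, 0.7, -0.5]
width: 0.0104
grip_force: 60.7
```

Request:
drive_tool(plan=[[[0,0,0],[0,0,0],1],[[0,0,0],[0,0,0],1],[[0,0,0],[0,0,0],1]])

```text
t: 11.5
tcp_pos: [0.5386, -0.0673, 0.2616]
ee_rot: [-0.0, 0.663, 0.749, -0.0]
contact_force: [-0.1, 0.3, -1.1]
width: 0.0099
grip_force: 60.7
```

```bash
sed -i 's/O=np.array(\[.5234,.0608\])/O=np.array([.5233,.0618])/' h.py; cat >> h.py <<'E'
def held(tag):
    """axis of the held kebab in the roaster frame, from its visible rod and cubes"""
    o=manip.get_obs();im,d,ci=cap('wrist');save(tag,im);Q=rf(pts(d,ci));t=rf(o['tcp_pos']);q=o['ee_rot']
    b=R.from_quat([q[1],q[2],q[3],q[0]]).as_matrix();print('tcp rf',np.round(t,4),'tool yaw rel. shaft %.4f'%(np.arctan2(b[1,0],b[0,0])-np.pi/2-th),'tilt',np.round(b[:,2],3))
    zt=t[2]-.0075;m=(d>0)&(abs(Q[...,0])<.02)&(Q[...,2]>zt-.012)&(Q[...,2]<zt+.02)&(Q[...,1]>t[1]+.045)&(Q[...,1]<t[1]+.25)
    q=Q[m]
    for lo in np.arange(.045,.25,.01):
        s=q[(q[:,1]>=t[1]+lo)&(q[:,1]<t[1]+lo+.01)]
        if len(s)>4: print('%.3f'%(lo),len(s),'x mid %.4f (%.3f..%.3f) ztop %.4f'%((s[:,0].min()+s[:,0].max())/2,s[:,0].min(),s[:,0].max(),np.percentile(s[:,2],95)))
    print('tip y',q[:,1].max())
E
python3 - <<'E'
from h import *
held('wrist4')
E
```

```text
tcp rf [-0.0016 -0.13    0.2616] tool yaw rel. shaft -0.0079 tilt [-0.001 -0.    -1.   ]
0.045 293 x mid -0.0023 (-0.005..0.000) ztop 0.2583
0.055 312 x mid -0.0024 (-0.005..0.001) ztop 0.2583
0.065 756 x mid -0.0025 (-0.013..0.008) ztop 0.2658
0.075 1430 x mid -0.0025 (-0.013..0.008) ztop 0.2665
0.085 951 x mid -0.0025 (-0.013..0.008) ztop 0.2659
0.095 1575 x mid -0.0026 (-0.013..0.008) ztop 0.2653
0.105 877 x mid -0.0029 (-0.013..0.007) ztop 0.2655
tip y -0.01813956530246029
```

View pics/wrist4.png

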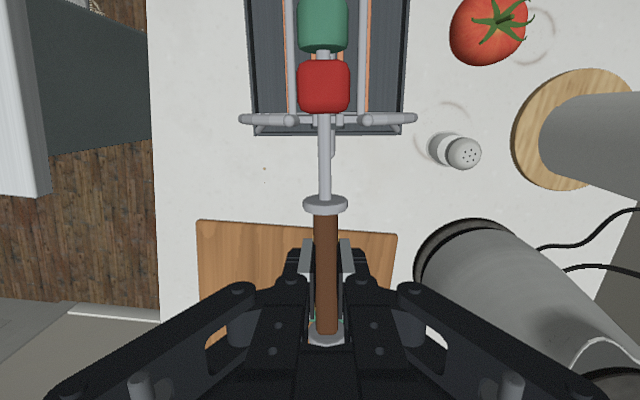

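Request:
drive_tool(plan=[[[0.0036,0.0036,-0.03],[0,0,-0.0025],1],[[0,0,-0.04],[0,0,0],1],[[0,0,-0.04],[0,0,0],1],[[0,0,-0.03],[0,0,0],1],[[0,0,0],[0,0,0],1],[[0,0,0],[0,0,0],1],[[0,0,0],[0,0,0],1]])

```text
t: 12.25
tcp_pos: [0.5417, -0.0649, 0.1931]
ee_rot: [0.001, 0.665, 0.747, 0.001]
contact_force: [0.4, 0.6, -0.3]
width: 0.0103
grip_force: 60.7
```

```bash
python3 - <<'E'
from h import *
held('wrist5')
E
```

```text
tcp rf [ 0.0018 -0.128   0.1931] tool yaw rel. shaft -0.0133 tilt [ 0.002 -0.    -1.   ]
0.045 286 x mid 0.0014 (-0.001..0.004) ztop 0.1896
0.055 640 x mid 0.0000 (-0.020..0.020) ztop 0.1895
0.065 811 x mid 0.0005 (-0.011..0.012) ztop 0.1972
0.075 1429 x mid 0.0012 (-0.010..0.012) ztop 0.1979
0.085 957 x mid 0.0014 (-0.009..0.012) ztop 0.1973
0.095 1589 x mid 0.0012 (-0.009..0.012) ztop 0.1967
0.105 881 x mid 0.0014 (-0.009..0.012) ztop 0.1968
tip y -0.015788421693691934
```

Request:
drive_tool(plan=[[[-0.0024,-0.0003,0],[0,0,0],1],[[0,0,-0.011],[0,0,0],1],[[0,0,-0.011],[0,0,0],1],[[0,0,-0.01],[0,0,0],1],[[0,0,0],[0,0,0],1],[[0,0,0],[0,0,0],1]])

```text
t: 12.9
tcp_pos: [0.5403, -0.0645, 0.1761]
ee_rot: [0.0, 0.664, 0.747, 0.0]
contact_force: [0.6, 0.3, 1.1]
width: 0.0101
grip_force: 61.1
```

```bash
python3 - <<'E'
from h import *
held('wrist6'); print(manip.get_obs()['contact_force'])
im,d,ci=cap('side');cv2.imwrite('pics/side1.png',cv2.resize(im[130:250,180:340],None,fx=4,fy=4,interpolation=cv2.INTER_CUBIC)[...,::-1])
E
```

```text
tcp rf [ 0.0005 -0.1274  0.1761] tool yaw rel. shaft -0.0123 tilt [ 0.001  0.    -1.   ]
0.045 302 x mid 0.0007 (-0.002..0.004) ztop 0.1739
0.055 1356 x mid -0.0000 (-0.020..0.020) ztop 0.1761
0.065 814 x mid 0.0004 (-0.011..0.012) ztop 0.1820
0.075 1481 x mid 0.0012 (-0.010..0.012) ztop 0.1828
0.085 899 x mid 0.0013 (-0.009..0.012) ztop 0.1825
0.095 1734 x mid 0.0015 (-0.009..0.012) ztop 0.1820
0.105 811 x mid 0.0017 (-0.009..0.012) ztop 0.1824
tip y -0.01535446307436905
[ 0.38631752 -0.07269288 -0.36314095]
```

View pics/side1.png

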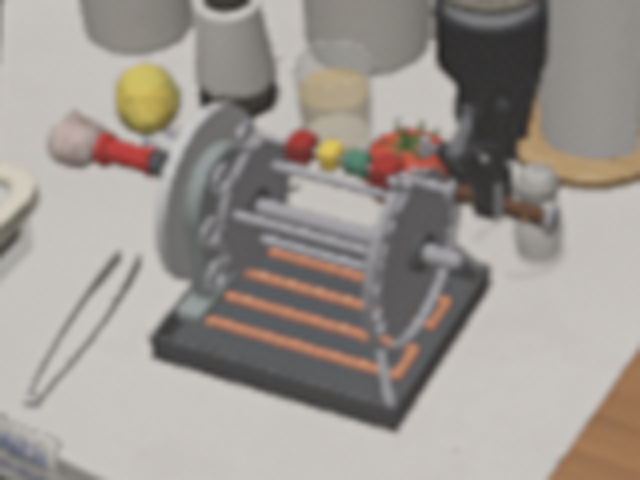

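Request:
drive_tool(plan=[[[0,0,0],[0,0,0.0025],1],[[-0.0015,0.0112,0],[0,0,0],1],[[-0.0015,0.0112,0],[0,0,0],1],[[-0.0015,0.0112,0],[0,0,0],1],[[-0.0015,0.0112,0],[0,0,0],1],[[0,0,0],[0,0,0],1],[[0,0,0],[0,0,0],1]])

```text
t: 13.7
tcp_pos: [0.5368, -0.0406, 0.1762]
ee_rot: [-0.001, 0.661, 0.75, 0.001]
contact_force: [-0.5, 2.5, 3.5]
width: 0.0104
grip_force: 61.5
```

```bash
python3 - <<'E'
from h import *
held('wrist7')
im,d,ci=cap('scene');cv2.imwrite('pics/scene1.png',cv2.resize(im[180:300,240:360],None,fx=5,fy=5,interpolation=cv2.INTER_CUBIC)[...,::-1])
E
```

```text
tcp rf [ 0.0002 -0.1033  0.1762] tool yaw rel. shaft -0.0032 tilt [ 0.     0.002 -1.   ]
0.045 294 x mid -0.0001 (-0.003..0.003) ztop 0.1743
0.055 324 x mid -0.0001 (-0.003..0.003) ztop 0.1746
0.065 772 x mid -0.0001 (-0.011..0.010) ztop 0.1826
0.075 1473 x mid -0.0001 (-0.011..0.011) ztop 0.1834
0.085 903 x mid 0.0000 (-0.011..0.011) ztop 0.1832
0.095 1750 x mid -0.0001 (-0.011..0.010) ztop 0.1829
0.105 792 x mid 0.0000 (-0.010..0.011) ztop 0.1830
tip y 0.008878755104947594
```

View pics/scene1.png

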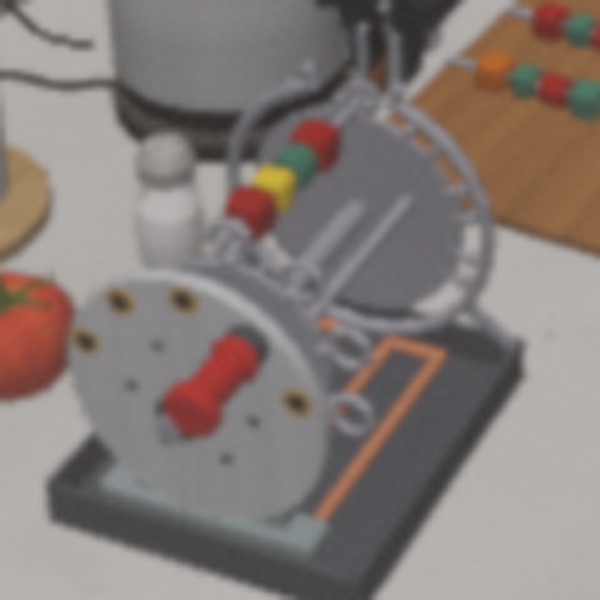

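Request:
drive_tool(plan=[[[0,0,-0.001],[0,0,0],0.3],[[0,0,0],[0,0,0],0.3],[[0,0,0],[0,0,0],0.3],[[0,0,0.04],[0,0,0],0.3],[[0,0,0.08],[0,0,0],0.3],[[0,0,0.08],[0,0,0],0.3],[[0,0,0],[0,0,0],0.3],[[0,0,0],[0,0,0],0.3]])

```text
t: 14.6
tcp_pos: [0.537, -0.0427, 0.276]
ee_rot: [0.001, 0.662, 0.75, 0.0]
contact_force: [-0.6, 0.1, -0.9]
width: 0.0594
grip_force: 0.0
```

```bash
cat >> h.py <<'E'
def loaded(tag,xc=0.,zc=.17):
    im,d,ci=cap('wrist');save(tag,im);Q=rf(pts(d,ci));m=(d>0)&(abs(Q[...,0]-xc)<.013)&(abs(Q[...,2]-zc)<.016);q=Q[m]
    for lo in np.arange(-.16,.1,.02):
        s=q[(q[:,1]>=lo)&(q[:,1]<lo+.02)]
        if len(s)>4: print('%.2f'%lo,len(s),'x %.4f..%.4f ztop %.4f'%(s[:,0].min(),s[:,0].max(),np.percentile(s[:,2],97)))
    print('y range',q[:,1].min(),q[:,1].max())
E
python3 - <<'E'
from h import *
loaded('wrist8'); o=manip.get_obs();print(o['tcp_pos'])
E
```

```text
-0.16 329 x -0.0115..0.0104 ztop 0.1784
-0.14 309 x -0.0060..0.0051 ztop 0.1754
-0.12 326 x -0.0064..0.0050 ztop 0.1760
-0.10 373 x -0.0064..0.0058 ztop 0.1766
-0.08 636 x -0.0128..0.0126 ztop 0.1808
-0.06 216 x -0.0028..0.0027 ztop 0.1747
-0.04 677 x -0.0111..0.0106 ztop 0.1839
-0.02 761 x -0.0110..0.0105 ztop 0.1836
-0.00 821 x -0.0101..0.0098 ztop 0.1840
0.02 587 x -0.0102..0.0103 ztop 0.1845
y range -0.15334819308481817 0.03775528193677252
[ 0.53624608 -0.04259346  0.27474288]
```

Request:
drive_tool(plan=[[[-0.0225,0.082,0],[0,0,0.0005],0.4],[[-0.0225,0.082,0],[0,0,0.0005],0.4],[[-0.0225,0.082,0],[0,0,0],0.4],[[-0.0225,0.082,0],[0,0,0],0.4],[[-0.0225,0.082,0],[0,0,0],0.4],[[-0.0225,0.082,0],[0,0,0],0.4],[[0,0,-0.08],[0,0,0],0.4],[[0,0,-0.06],[0,0,0],0.4],[[0,0,0],[0,0,0],0.4],[[0,0,0],[0,0,0],0.4],[[0,0,0],[0,0,0],0.4]])

```text
t: 15.75
tcp_pos: [0.4702, 0.2037, 0.2065]
ee_rot: [0.0, 0.661, 0.751, 0.001]
contact_force: [0.5, 0.1, 0.0]
width: 0.0512
grip_force: 0.0
```

Request:
drive_tool(plan=[[[0,0,-0.06],[0,0,0],0.4],[[0,0,-0.052],[0,0,0],0.4],[[0,0,0],[0,0,0],0.4],[[0,0,0],[0,0,0],1],[[0,0,0],[0,0,0],1],[[0,0,0],[0,0,0],1],[[0,0,0],[0,0,0],1],[[0,0,0],[0,0,0],1],[[0,0,0],[0,0,0],1]])

```text
t: 16.65
tcp_pos: [0.4698, 0.2042, 0.1513]
ee_rot: [0.0, 0.66, 0.751, 0.001]
contact_force: [-2.3, 0.5, 8.1]
width: 0.018
grip_force: 58.5
```

Request:
drive_tool(plan=[[[-0.0013,0.0099,0],[0,0,0],1],[[-0.0013,0.0099,0],[0,0,0],1],[[-0.0013,0.0099,0],[0,0,0],1],[[0,0,0],[0,0,0],1],[[0,0,0],[0,0,0],1]])

```text
t: 17.15
tcp_pos: [0.4679, 0.2143, 0.1506]
ee_rot: [0.002, 0.661, 0.75, -0.002]
contact_force: [-1.8, -9.9, 9.1]
width: 0.0181
grip_force: 58.7
```

Request:
drive_tool(plan=[[[0.0105,0.0014,0.0068],[0,0,0],1],[[0.0111,0.0015,0.0057],[0,0,0],1],[[0.0116,0.0015,0.0045],[0,0,0],1],[[0.012,0.0016,0.0033],[0,0,0],1],[[0.0123,0.0016,0.002],[0,0,0],1],[[0.0124,0.0016,0.0007],[0,0,0],1],[[0.005,0.0007,0],[0,0,0],1],[[0,0,0],[0,0,0],1],[[0,0,0],[0,0,0],1]])

```text
t: 18.05
tcp_pos: [0.5068, 0.2189, 0.1625]
ee_rot: [0.003, 0.661, 0.75, -0.001]
contact_force: [1.0, -9.0, 8.2]
width: 0.018
grip_force: 59.1
```

Request:
drive_tool(plan=[[[-0.005,-0.0007,0],[0,0,0],1],[[-0.004,-0.0005,0],[0,0,0],1],[[0,0,0],[0,0,0],1],[[0,0,0],[0,0,0],1]])

```text
t: 18.45
tcp_pos: [0.5039, 0.2185, 0.1627]
ee_rot: [0.004, 0.661, 0.75, 0.0]
contact_force: [4.2, -8.4, 4.8]
width: 0.0182
grip_force: 58.9
```

Request:
drive_tool(plan=[[[0.0001,-0.0075,0],[0,0,0],1],[[0.0001,-0.0075,0],[0,0,0],1],[[0.0001,-0.0075,0],[0,0,0],1],[[0.001,-0.0065,0],[0,0,0],1],[[0,0,0],[0,0,0],1],[[0,0,0],[0,0,0],1]])

```text
t: 19.05
tcp_pos: [0.5034, 0.2086, 0.1627]
ee_rot: [0.002, 0.66, 0.751, 0.002]
contact_force: [5.6, -1.4, 6.2]
width: 0.0181
grip_force: 59.0
```

Request:
drive_tool(plan=[[[0,0,0],[0,0,0],0.3],[[0,0,0],[0,0,0],0.3],[[0,0,0],[0,0,0],0.3],[[0,0,0.06],[0,0,0],0.3],[[0,0,0.08],[0,0,0],0.3],[[0,0,0.08],[0,0,0],0.3],[[0,0,0.056],[0,0,0],0.3]])

```text
t: 19.75
tcp_pos: [0.5007, 0.2089, 0.3012]
ee_rot: [0.0, 0.66, 0.751, 0.001]
contact_force: [0.2, -0.7, -0.8]
width: 0.0594
grip_force: 0.0
```

Request:
drive_tool(plan=[[[0,-0.0814,0],[0,0,-0.0451],0.3],[[0,-0.0814,0],[0,0,-0.0451],0.3],[[0,-0.0814,0],[0,0,-0.0451],0.3],[[0,-0.0814,0],[0,0,-0.0451],0.3],[[0,-0.0814,0],[0,0,-0.0451],0.3],[[0,-0.0814,0],[0,0,-0.0451],0.3],[[0,-0.0814,0],[0,0,-0.0451],0.3],[[0,-0.0814,0],[0,0,-0.0451],0.3],[[0,-0.0814,0],[0,0,-0.0451],0.3],[[0,-0.0814,0],[0,0,-0.0451],0.3],[[0,-0.0814,0],[0,0,-0.0451],0.3],[[0,-0.0814,0],[0,0,-0.0451],0.3]])

```text
t: 20.95
tcp_pos: [0.5004, -0.2807, 0.2983]
ee_rot: [-0.001, 1.0, -0.003, -0.001]
contact_force: [0.6, -0.1, 0.5]
width: 0.0595
grip_force: 0.0
```

Request:
drive_tool(plan=[[[0,0,0],[0,0,0],0.3],[[0,0,0],[0,0,0],0.3],[[0,0,0],[0,0,0],0.3]])

```text
t: 21.25
tcp_pos: [0.5012, -0.2781, 0.2983]
ee_rot: [-0.001, 1.0, 0.001, -0.001]
contact_force: [0.7, -0.7, 0.8]
width: 0.0598
grip_force: 0.0
```

```bash
python3 - <<'E'
from h import *
o=manip.get_obs();print(o['tcp_pos'],o['ee_rot'])
kebabs('wrist9')
E
```

```text
[ 0.50117314 -0.27810788  0.29833285] [-8.23174430e-04  9.99999046e-01  9.86879089e-04 -5.05716254e-04]
kebab origin [ 0.4548 -0.3486] yaw -0.0066 len 0.232 zmax 0.039 px [367  46  27 182]; cross-check centre of handle y -0.3484
kebab origin [ 0.4529 -0.2778] yaw 0.0164 len 0.231 zmax 0.039 px [314  48  19 181]; cross-check centre of handle y -0.2784
```

Request:
drive_tool(plan=[[[-0.0138,0.0003,-0.07],[0,0,0.0009],0.4],[[-0.0138,0.0003,-0.07],[0,0,0.0009],0.4],[[-0.0138,0.0003,-0.07],[0,0,0.0009],0.4],[[-0.0138,0.0003,-0.07],[0,0,0.0009],0.4],[[-0.0138,0.0003,-0.07],[0,0,0.0009],0.4],[[-0.0138,0.0003,-0.07],[0,0,0],0.4],[[0,0,-0.056],[0,0,0],0.4],[[0,0,-0.035],[0,0,0],0.4],[[0,0,0],[0,0,0],0.4],[[0,0,0],[0,0,0],0.4]])

```text
t: 22.3
tcp_pos: [0.4602, -0.2783, 0.0438]
ee_rot: [-0.0, 1.0, 0.008, 0.0]
contact_force: [0.1, 0.4, -0.4]
width: 0.0511
grip_force: 0.0
```

Request:
drive_tool(plan=[[[0,0,-0.023],[0,0,0],0.4],[[0,0,0],[0,0,0],1],[[0,0,0],[0,0,0],1],[[0,0,0],[0,0,0],1],[[0,0,0],[0,0,0],1],[[0,0,0],[0,0,0],1],[[0,0,0.05],[0,0,0],1],[[0,0,0.09],[0,0,0],1],[[0,0,0.09],[0,0,0],1],[[0,0,0.09],[0,0,0],1],[[0,0,0.09],[0,0,0],1],[[0,0,0.05],[0,0,0],1]])

```text
t: 23.5
tcp_pos: [0.4603, -0.2799, 0.2657]
ee_rot: [0.001, 1.0, 0.006, 0.002]
contact_force: [1.0, 0.4, -1.2]
width: 0.0102
grip_force: 60.9
```

Request:
drive_tool(plan=[[[0.0134,0.0355,0],[0,0,0.0446],1],[[0.0134,0.0355,0],[0,0,0.0446],1],[[0.0134,0.0355,0],[0,0,0.0446],1],[[0.0134,0.0355,0],[0,0,0.0446],1],[[0.0134,0.0355,0],[0,0,0.0446],1],[[0.0134,0.0355,0],[0,0,0.0446],1],[[0.0134,0.0355,0],[0,0,0.0446],1],[[0.0134,0.0355,0],[0,0,0.0446],1],[[0.0134,0.0355,0],[0,0,0.0446],1],[[0.0134,0.0355,0],[0,0,0.0446],1],[[0.0134,0.0355,0],[0,0,0.0446],1],[[0.0134,0.0355,0],[0,0,0.0446],1]])

```text
t: 24.7
tcp_pos: [0.5398, -0.0655, 0.2615]
ee_rot: [-0.0, 0.66, 0.751, -0.0]
contact_force: [-0.3, -0.1, -0.8]
width: 0.0103
grip_force: 60.8
```

Request:
drive_tool(plan=[[[0,0,-0.05],[0,0,0],1],[[0,0,-0.05],[0,0,0],1],[[0,0,-0.02],[0,0,0],1],[[0,0,0],[0,0,0],1],[[0,0,0],[0,0,0],1],[[0,0,0],[0,0,0],1]])

```text
t: 25.3
tcp_pos: [0.5408, -0.0663, 0.2032]
ee_rot: [0.001, 0.662, 0.749, 0.001]
contact_force: [-0.5, -0.1, -1.5]
width: 0.0101
grip_force: 60.9
```

```bash
python3 - <<'E'
from h import *
held('wrist10')
E
```

```text
tcp rf [ 0.0007 -0.1293  0.2032] tool yaw rel. shaft -0.0065 tilt [ 0.003 -0.    -1.   ]
0.045 295 x mid 0.0002 (-0.003..0.003) ztop 0.1998
0.055 302 x mid 0.0086 (-0.003..0.020) ztop 0.1999
0.065 747 x mid 0.0002 (-0.011..0.011) ztop 0.2073
0.075 1449 x mid 0.0001 (-0.011..0.011) ztop 0.2081
0.085 980 x mid 0.0001 (-0.011..0.011) ztop 0.2074
0.095 1556 x mid 0.0001 (-0.010..0.011) ztop 0.2069
0.105 886 x mid 0.0001 (-0.010..0.011) ztop 0.2068
tip y -0.017400647232594883
```

Request:
drive_tool(plan=[[[-0.0005,0.004,-0.018],[0,0,0],1],[[0,0,-0.012],[0,0,0],1],[[0,0,-0.012],[0,0,0],1],[[0,0,-0.01],[0,0,0],1],[[0,0,0],[0,0,0],1],[[0,0,0],[0,0,0],1]])

```text
t: 25.95
tcp_pos: [0.5395, -0.064, 0.1761]
ee_rot: [-0.0, 0.662, 0.75, -0.0]
contact_force: [-2.9, 0.5, 2.1]
width: 0.0105
grip_force: 61.5
```

```bash
python3 - <<'E'
from h import *
held('wrist11')
E
```

```text
tcp rf [-0.0002 -0.1269  0.1761] tool yaw rel. shaft -0.0060 tilt [-0.  0. -1.]
0.045 284 x mid -0.0005 (-0.003..0.002) ztop 0.1737
0.055 1370 x mid 0.0000 (-0.020..0.020) ztop 0.1762
0.065 817 x mid -0.0006 (-0.011..0.010) ztop 0.1819
0.075 1484 x mid -0.0003 (-0.011..0.011) ztop 0.1826
0.085 1017 x mid -0.0003 (-0.011..0.011) ztop 0.1820
0.095 1606 x mid -0.0003 (-0.011..0.010) ztop 0.1819
0.105 819 x mid -0.0001 (-0.011..0.010) ztop 0.1821
tip y -0.014987414955080587
```

Request:
drive_tool(plan=[[[-0.0015,0.0115,0],[0,0,0],1],[[-0.0015,0.0115,0],[0,0,0],1],[[-0.0015,0.0115,0],[0,0,0],1],[[-0.0015,0.0115,0],[0,0,0],1],[[0,0,0],[0,0,0],1],[[0,0,0],[0,0,0],1]])

```text
t: 26.6
tcp_pos: [0.537, -0.0389, 0.1763]
ee_rot: [-0.001, 0.661, 0.75, 0.001]
contact_force: [-0.8, 2.3, 5.1]
width: 0.0103
grip_force: 61.7
```

```bash
python3 - <<'E'
from h import *
held('wrist12')
E
```

```text
tcp rf [ 0.0005 -0.1016  0.1763] tool yaw rel. shaft -0.0046 tilt [ 0.001  0.002 -1.   ]
0.045 304 x mid 0.0003 (-0.003..0.003) ztop 0.1743
0.055 329 x mid 0.0004 (-0.003..0.003) ztop 0.1745
0.065 809 x mid 0.0005 (-0.010..0.011) ztop 0.1826
0.075 1472 x mid 0.0006 (-0.010..0.012) ztop 0.1832
0.085 1008 x mid 0.0007 (-0.010..0.011) ztop 0.1826
0.095 1608 x mid 0.0007 (-0.010..0.011) ztop 0.1825
0.105 806 x mid 0.0008 (-0.009..0.011) ztop 0.1827
tip y 0.009949689811233857
```

Request:
drive_tool(plan=[[[0,0,-0.001],[0,0,0],0.3],[[0,0,0],[0,0,0],0.3],[[0,0,0],[0,0,0],0.3],[[0,0,0.04],[0,0,0],0.3],[[0,0,0.08],[0,0,0],0.3],[[0,0,0.08],[0,0,0],0.3],[[0,0,0],[0,0,0],0.3],[[0,0,0],[0,0,0],0.3]])

```text
t: 27.45
tcp_pos: [0.5368, -0.0414, 0.2759]
ee_rot: [0.001, 0.662, 0.749, 0.0]
contact_force: [-0.6, 0.6, -1.2]
width: 0.0597
grip_force: 0.0
```

```bash
python3 - <<'E'
from h import *
loaded('wrist13'); o=manip.get_obs();print(o['tcp_pos'])
E
```

```text
-0.16 308 x -0.0107..0.0112 ztop 0.1786
-0.14 307 x -0.0060..0.0059 ztop 0.1752
-0.12 341 x -0.0058..0.0058 ztop 0.1762
-0.10 357 x -0.0056..0.0058 ztop 0.1768
-0.08 645 x -0.0127..0.0129 ztop 0.1810
-0.06 213 x -0.0028..0.0027 ztop 0.1748
-0.04 623 x -0.0110..0.0107 ztop 0.1838
-0.02 765 x -0.0109..0.0106 ztop 0.1838
-0.00 818 x -0.0106..0.0100 ztop 0.1839
0.02 667 x -0.0100..0.0098 ztop 0.1844
y range -0.15143347860871778 0.03891916909325337
[ 0.53606402 -0.04135703  0.27468594]
```

Request:
drive_tool(plan=[[[-0.0107,0.083,0],[0,0,0.0005],0.4],[[-0.0107,0.083,0],[0,0,0.0005],0.4],[[-0.0107,0.083,0],[0,0,0.0005],0.4],[[-0.0107,0.083,0],[0,0,0],0.4],[[-0.0107,0.083,0],[0,0,0],0.4],[[-0.0107,0.083,0],[0,0,0],0.4],[[0,0,-0.08],[0,0,0],0.4],[[0,0,-0.07],[0,0,0],0.4],[[0,0,0],[0,0,0],0.4],[[0,0,0],[0,0,0],0.4]])

```text
t: 28.5
tcp_pos: [0.5041, 0.2074, 0.1995]
ee_rot: [-0.001, 0.66, 0.751, -0.001]
contact_force: [0.6, -0.1, 1.3]
width: 0.0514
grip_force: 0.0
```

Request:
drive_tool(plan=[[[0,0,-0.05],[0,0,0],0.4],[[0,0,-0.026],[0,0,0],0.4],[[0,0,0],[0,0,0],0.4],[[0,0,0],[0,0,0],1],[[0,0,0],[0,0,0],1],[[0,0,0],[0,0,0],1],[[0,0,0],[0,0,0],1],[[0,0,0],[0,0,0],1],[[0,0,0],[0,0,0],1]])

```text
t: 29.4
tcp_pos: [0.505, 0.2082, 0.1636]
ee_rot: [0.0, 0.66, 0.751, 0.001]
contact_force: [-1.9, -1.1, 5.5]
width: 0.0184
grip_force: 58.6
```

Request:
drive_tool(plan=[[[-0.0013,0.0099,0],[0,0,0],1],[[-0.0013,0.0099,0],[0,0,0],1],[[-0.0013,0.0099,0],[0,0,0],1],[[0,0,0],[0,0,0],1],[[0,0,0],[0,0,0],1]])

```text
t: 29.9
tcp_pos: [0.5038, 0.2182, 0.1634]
ee_rot: [0.002, 0.661, 0.75, -0.002]
contact_force: [-1.3, -9.1, 9.7]
width: 0.0181
grip_force: 58.9
```

Request:
drive_tool(plan=[[[0.0124,0.0016,-0.0007],[0,0,0],1],[[0.0123,0.0016,-0.002],[0,0,0],1],[[0.012,0.0016,-0.0033],[0,0,0],1],[[0.0116,0.0015,-0.0045],[0,0,0],1],[[0.0111,0.0015,-0.0057],[0,0,0],1],[[0.0105,0.0014,-0.0068],[0,0,0],1],[[0,0,0],[0,0,0],1],[[0,0,0],[0,0,0],1]])

```text
t: 30.7
tcp_pos: [0.5405, 0.222, 0.1508]
ee_rot: [0.003, 0.661, 0.75, -0.001]
contact_force: [4.2, -9.2, -1.0]
width: 0.0183
grip_force: 58.5
```

Request:
drive_tool(plan=[[[-0.0027,-0.0004,0.002],[0,0,0],1],[[-0.0027,-0.0004,0.002],[0,0,0],1],[[0,0,0],[0,0,0],1],[[0,0,0],[0,0,0],1]])

```text
t: 31.1
tcp_pos: [0.5379, 0.2215, 0.1528]
ee_rot: [0.004, 0.661, 0.75, -0.001]
contact_force: [4.8, -8.8, -1.4]
width: 0.0178
grip_force: 58.7
```

Request:
drive_tool(plan=[[[0.0005,-0.0075,0],[0,0,0],1],[[0.001,-0.0075,0],[0,0,0],1],[[0.001,-0.0075,0],[0,0,0],1],[[0.001,-0.0065,0],[0,0,0],1],[[0,0,0],[0,0,0],1],[[0,0,0],[0,0,0],1]])

```text
t: 31.7
tcp_pos: [0.5386, 0.2126, 0.1532]
ee_rot: [0.001, 0.66, 0.751, 0.002]
contact_force: [6.2, -0.4, -3.0]
width: 0.018
grip_force: 58.7
```

Request:
drive_tool(plan=[[[0,0,0],[0,0,0],0.3],[[0,0,0],[0,0,0],0.3],[[0,0,0],[0,0,0],0.3],[[0,0,0.05],[0,0,0],0.3],[[0,0,0.08],[0,0,0],0.3],[[0,0,0.08],[0,0,0],0.3],[[0,0,0.08],[0,0,0],0.3]])

```text
t: 32.4
tcp_pos: [0.536, 0.2125, 0.2995]
ee_rot: [-0.0, 0.66, 0.751, -0.0]
contact_force: [1.0, 0.1, 0.2]
width: 0.0595
grip_force: 0.0
```

Request:
drive_tool(plan=[[[-0.0064,-0.0904,0],[0,0,-0.0451],0.3],[[-0.0064,-0.0904,0],[0,0,-0.0451],0.3],[[-0.0064,-0.0904,0],[0,0,-0.0451],0.3],[[-0.0064,-0.0904,0],[0,0,-0.0451],0.3],[[-0.0064,-0.0904,0],[0,0,-0.0451],0.3],[[-0.0064,-0.0904,0],[0,0,-0.0451],0.3],[[-0.0064,-0.0904,0],[0,0,-0.0451],0.3],[[-0.0064,-0.0904,0],[0,0,-0.0451],0.3],[[-0.0064,-0.0904,0],[0,0,-0.0451],0.3],[[-0.0064,-0.0904,0],[0,0,-0.0451],0.3],[[-0.0064,-0.0904,0],[0,0,-0.0451],0.3],[[-0.0064,-0.0904,0],[0,0,-0.0451],0.3]])

```text
t: 33.6
tcp_pos: [0.4979, -0.3311, 0.2981]
ee_rot: [-0.0, 1.0, -0.003, 0.0]
contact_force: [0.8, -0.5, 0.1]
width: 0.0594
grip_force: 0.0
```

Request:
drive_tool(plan=[[[0,0,0],[0,0,0],0.3],[[0,0,0],[0,0,0],0.3],[[0,0,0],[0,0,0],0.3]])

```text
t: 33.9
tcp_pos: [0.4987, -0.3283, 0.2977]
ee_rot: [-0.001, 1.0, 0.001, -0.0]
contact_force: [0.4, 0.9, -0.2]
width: 0.0599
grip_force: 0.0
```

```bash
python3 - <<'E'
from h import *
o=manip.get_obs();print(o['tcp_pos'],o['ee_rot'])
kebabs('wrist14')
E
```

```text
[ 0.49874394 -0.32828114  0.29769091] [-6.79442237e-04  9.99999384e-01  8.75736043e-04 -5.67703985e-05]
kebab origin [ 0.4553 -0.3492] yaw -0.0087 len 0.231 zmax 0.039 px [332  44  21 182]; cross-check centre of handle y -0.3493
```

Request:
drive_tool(plan=[[[-0.0122,-0.0067,-0.07],[0,0,-0.001],0.4],[[-0.0122,-0.0067,-0.07],[0,0,-0.001],0.4],[[-0.0122,-0.0067,-0.07],[0,0,-0.001],0.4],[[-0.0122,-0.0067,-0.07],[0,0,0],0.4],[[-0.0122,-0.0067,-0.07],[0,0,0],0.4],[[-0.0122,-0.0067,-0.07],[0,0,0],0.4],[[0,0,-0.056],[0,0,0],0.4],[[0,0,-0.034],[0,0,0],0.4],[[0,0,0],[0,0,0],0.4],[[0,0,0],[0,0,0],0.4]])

```text
t: 34.95
tcp_pos: [0.4625, -0.3492, 0.0434]
ee_rot: [-0.0, 1.0, -0.004, 0.0]
contact_force: [0.8, 0.1, 0.0]
width: 0.0512
grip_force: 0.0
```

Request:
drive_tool(plan=[[[0,0,-0.023],[0,0,0],0.4],[[0,0,0],[0,0,0],1],[[0,0,0],[0,0,0],1],[[0,0,0],[0,0,0],1],[[0,0,0],[0,0,0],1],[[0,0,0],[0,0,0],1],[[0,0,0.05],[0,0,0],1],[[0,0,0.09],[0,0,0],1],[[0,0,0.09],[0,0,0],1],[[0,0,0.09],[0,0,0],1],[[0,0,0.09],[0,0,0],1],[[0,0,0.05],[0,0,0],1]])

```text
t: 36.15
tcp_pos: [0.4623, -0.351, 0.2653]
ee_rot: [0.001, 1.0, -0.005, 0.002]
contact_force: [0.8, 1.0, -0.8]
width: 0.0105
grip_force: 59.8
```

Request:
drive_tool(plan=[[[0.013,0.0475,0],[0,0,0.0454],1],[[0.013,0.0475,0],[0,0,0.0454],1],[[0.013,0.0475,0],[0,0,0.0454],1],[[0.013,0.0475,0],[0,0,0.0454],1],[[0.013,0.0475,0],[0,0,0.0454],1],[[0.013,0.0475,0],[0,0,0.0454],1],[[0.013,0.0475,0],[0,0,0.0454],1],[[0.013,0.0475,0],[0,0,0.0454],1],[[0.013,0.0475,0],[0,0,0.0454],1],[[0.013,0.0475,0],[0,0,0.0454],1],[[0.013,0.0475,0],[0,0,0.0454],1],[[0.013,0.0475,0],[0,0,0.0454],1]])

```text
t: 37.35
tcp_pos: [0.5395, -0.0642, 0.2611]
ee_rot: [-0.0, 0.657, 0.754, -0.0]
contact_force: [-0.1, 0.6, -1.0]
width: 0.0101
grip_force: 59.8
```

Request:
drive_tool(plan=[[[0,0,-0.05],[0,0,0],1],[[0,0,-0.05],[0,0,0],1],[[0,0,-0.02],[0,0,0],1],[[0,0,0],[0,0,0],1],[[0,0,0],[0,0,0],1],[[0,0,0],[0,0,0],1]])

```text
t: 37.95
tcp_pos: [0.5405, -0.0653, 0.2027]
ee_rot: [0.001, 0.66, 0.752, 0.001]
contact_force: [0.3, -0.7, -0.8]
width: 0.0102
grip_force: 59.8
```

```bash
python3 - <<'E'
from h import *
held('wrist15')
E
```

```text
tcp rf [ 0.0006 -0.1283  0.2027] tool yaw rel. shaft -0.0001 tilt [ 0.003 -0.    -1.   ]
0.045 285 x mid -0.0000 (-0.003..0.003) ztop 0.1998
0.055 315 x mid -0.0002 (-0.003..0.003) ztop 0.1997
0.065 800 x mid -0.0002 (-0.011..0.011) ztop 0.2075
0.075 1472 x mid -0.0002 (-0.011..0.011) ztop 0.2081
0.085 1019 x mid -0.0002 (-0.011..0.010) ztop 0.2073
0.095 1526 x mid -0.0003 (-0.011..0.010) ztop 0.2069
0.105 858 x mid -0.0004 (-0.011..0.010) ztop 0.2068
tip y -0.016711645949205087
```

Request:
drive_tool(plan=[[[0.0008,0.0026,-0.018],[0,0,-0.001],1],[[0,0,-0.012],[0,0,0],1],[[0,0,-0.012],[0,0,0],1],[[0,0,-0.01],[0,0,0],1],[[0,0,0],[0,0,0],1],[[0,0,0],[0,0,0],1]])

```text
t: 38.6
tcp_pos: [0.5401, -0.0637, 0.1756]
ee_rot: [-0.0, 0.661, 0.751, 0.0]
contact_force: [-1.1, 0.8, 2.3]
width: 0.0102
grip_force: 60.3
```

```bash
python3 - <<'E'
from h import *
held('wrist16')
E
```

```text
tcp rf [ 0.0004 -0.1266  0.1756] tool yaw rel. shaft -0.0026 tilt [ 0.  0. -1.]
0.045 301 x mid 0.0002 (-0.003..0.003) ztop 0.1737
0.055 1423 x mid -0.0000 (-0.020..0.020) ztop 0.1761
0.065 850 x mid 0.0002 (-0.011..0.011) ztop 0.1821
0.075 1471 x mid 0.0002 (-0.011..0.011) ztop 0.1827
0.085 1037 x mid 0.0003 (-0.011..0.011) ztop 0.1821
0.095 1581 x mid 0.0002 (-0.010..0.011) ztop 0.1819
0.105 803 x mid 0.0002 (-0.010..0.011) ztop 0.1821
tip y -0.01493575261302912
```

Same as the last one, so I'll slide it home, release and check.

Request:
drive_tool(plan=[[[-0.0015,0.0115,0],[0,0,0],1],[[-0.0015,0.0115,0],[0,0,0],1],[[-0.0015,0.0115,0],[0,0,0],1],[[-0.0015,0.0115,0],[0,0,0],1],[[0,0,0],[0,0,0],1],[[0,0,0],[0,0,0],1]])

```text
t: 39.25
tcp_pos: [0.5373, -0.0385, 0.1758]
ee_rot: [-0.001, 0.66, 0.751, 0.001]
contact_force: [-0.3, 1.9, 5.1]
width: 0.0105
grip_force: 60.6
```

Request:
drive_tool(plan=[[[0,0,-0.001],[0,0,0],0.3],[[0,0,0],[0,0,0],0.3],[[0,0,0],[0,0,0],0.3],[[0,0,0.04],[0,0,0],0.3],[[0,0,0.08],[0,0,0],0.3],[[0,0,0.08],[0,0,0],0.3],[[0,0,0],[0,0,0],0.3],[[0,0,0],[0,0,0],0.3]])

```text
t: 40.05
tcp_pos: [0.5372, -0.0411, 0.2754]
ee_rot: [0.001, 0.661, 0.75, 0.0]
contact_force: [1.0, 0.0, -0.3]
width: 0.0599
grip_force: 0.0
```

```bash
python3 - <<'E'
from h import *
loaded('wrist17'); o=manip.get_obs();print(o['tcp_pos'],o['t'])
E
```

```text
-0.16 304 x -0.0101..0.0118 ztop 0.1785
-0.14 308 x -0.0056..0.0064 ztop 0.1753
-0.12 340 x -0.0054..0.0062 ztop 0.1761
-0.10 363 x -0.0052..0.0061 ztop 0.1767
-0.08 660 x -0.0130..0.0129 ztop 0.1808
-0.06 215 x -0.0025..0.0029 ztop 0.1749
-0.04 624 x -0.0108..0.0108 ztop 0.1838
-0.02 760 x -0.0107..0.0106 ztop 0.1838
-0.00 823 x -0.0106..0.0099 ztop 0.1839
0.02 669 x -0.0102..0.0097 ztop 0.1843
y range -0.15118432445391952 0.03895710597655944
[ 0.5364309  -0.04102443  0.27418532] 40.1
```

Request:
drive_tool(plan=[[[0.0008,0.0844,0],[0,0,0.0002],0.4],[[0.0008,0.0844,0],[0,0,0.0002],0.4],[[0.0008,0.0844,0],[0,0,0.0002],0.4],[[0.0008,0.0844,0],[0,0,0],0.4],[[0.0008,0.0844,0],[0,0,0],0.4],[[0.0008,0.0844,0],[0,0,0],0.4],[[0,0,-0.08],[0,0,0],0.4],[[0,0,-0.07],[0,0,0],0.4],[[0,0,0],[0,0,0],0.4],[[0,0,0],[0,0,0],0.4]])

```text
t: 41.1
tcp_pos: [0.539, 0.2119, 0.1989]
ee_rot: [-0.001, 0.66, 0.751, -0.001]
contact_force: [0.6, 1.4, 0.6]
width: 0.0514
grip_force: 0.0
```

Request:
drive_tool(plan=[[[0,0,-0.05],[0,0,0],0.4],[[0,0,-0.046],[0,0,0],0.4],[[0,0,0],[0,0,0],0.4],[[0,0,0],[0,0,0],1],[[0,0,0],[0,0,0],1],[[0,0,0],[0,0,0],1],[[0,0,0],[0,0,0],1],[[0,0,0],[0,0,0],1],[[0,0,0],[0,0,0],1]])

```text
t: 42.0
tcp_pos: [0.5406, 0.2129, 0.1535]
ee_rot: [0.001, 0.66, 0.751, 0.001]
contact_force: [-0.1, -0.3, 5.7]
width: 0.0177
grip_force: 58.9
```

Request:
drive_tool(plan=[[[-0.0013,0.0099,0],[0,0,0],1],[[-0.0013,0.0099,0],[0,0,0],1],[[-0.0014,0.0105,0],[0,0,0],1],[[0,0,0],[0,0,0],1],[[0,0,0],[0,0,0],1]])

```text
t: 42.5
tcp_pos: [0.5403, 0.2226, 0.1528]
ee_rot: [0.003, 0.661, 0.75, -0.001]
contact_force: [3.8, -9.7, 4.7]
width: 0.0183
grip_force: 58.9
```

Request:
drive_tool(plan=[[[-0.0105,-0.0014,0.0068],[0,0,0],1],[[-0.0111,-0.0015,0.0057],[0,0,0],1],[[-0.0116,-0.0015,0.0045],[0,0,0],1],[[-0.012,-0.0016,0.0033],[0,0,0],1],[[-0.0123,-0.0016,0.002],[0,0,0],1],[[-0.0124,-0.0016,0.0007],[0,0,0],1],[[-0.0124,-0.0016,-0.0007],[0,0,0],1],[[-0.0123,-0.0016,-0.002],[0,0,0],1],[[-0.012,-0.0016,-0.0033],[0,0,0],1]])

```text
t: 43.4
tcp_pos: [0.4876, 0.2164, 0.1632]
ee_rot: [0.004, 0.661, 0.75, 0.0]
contact_force: [0.9, -10.5, 15.9]
width: 0.0178
grip_force: 60.5
```

Request:
drive_tool(plan=[[[-0.0116,-0.0015,-0.0045],[0,0,0],1],[[-0.0111,-0.0015,-0.0057],[0,0,0],1],[[-0.0105,-0.0014,-0.0068],[0,0,0],1],[[-0.0097,-0.0013,-0.0079],[0,0,0],1],[[-0.0088,-0.0012,-0.0089],[0,0,0],1],[[-0.0078,-0.001,-0.0098],[0,0,0],1],[[-0.0068,-0.0009,-0.0105],[0,0,0],1],[[-0.0057,-0.0007,-0.0112],[0,0,0],1],[[0,0,0],[0,0,0],1],[[0,0,0],[0,0,0],1]])

```text
t: 44.4
tcp_pos: [0.4474, 0.2104, 0.126]
ee_rot: [0.001, 0.661, 0.75, -0.004]
contact_force: [1.8, -9.5, -5.3]
width: 0.0178
grip_force: 58.7
```

Request:
drive_tool(plan=[[[-0.001,0,-0.003],[0,0,0],1],[[-0.001,-0.0003,-0.003],[0,0,0],1],[[0,0,0],[0,0,0],1],[[0,0,0],[0,0,0],1]])

```text
t: 44.8
tcp_pos: [0.4466, 0.2104, 0.1234]
ee_rot: [0.001, 0.661, 0.75, -0.004]
contact_force: [1.9, -10.0, -1.5]
width: 0.018
grip_force: 58.9
```

Request:
drive_tool(plan=[[[0.0009,-0.0075,0],[0,0,0],1],[[0.0009,-0.0075,0],[0,0,0],1],[[0.0009,-0.0075,0],[0,0,0],1],[[0.0009,-0.007,0],[0,0,0],1],[[0,0,0],[0,0,0],1],[[0,0,0],[0,0,0],1]])

```text
t: 45.4
tcp_pos: [0.448, 0.2009, 0.1241]
ee_rot: [-0.001, 0.66, 0.751, -0.001]
contact_force: [-0.2, 0.0, -7.2]
width: 0.0181
grip_force: 58.7
```

Request:
drive_tool(plan=[[[0,0,0],[0,0,0],0.3],[[0,0,0],[0,0,0],0.3],[[0,0,0],[0,0,0],0.3],[[0,0,0.05],[0,0,0],0.3],[[0,0,0.08],[0,0,0],0.3],[[0.03,-0.05,0.07],[0,0,0],0.3],[[0.04,-0.08,0.04],[0,0,0],0.3],[[0.04,-0.08,0.04],[0,0,0],0.3],[[0.02,-0.04,0.03],[0,0,0],0.3],[[0,0,0],[0,0,0],0.3],[[0,0,0],[0,0,0],0.3]])

```text
t: 46.5
tcp_pos: [0.5141, 0.076, 0.2802]
ee_rot: [0.0, 0.66, 0.751, 0.001]
contact_force: [-0.5, -0.0, 0.1]
width: 0.06
grip_force: 0.0
```

```bash
python3 - <<'E'
from h import *
im,d,ci=cap('wrist');save('wrist18',im);Q=rf(pts(d,ci));i3=im.astype(int)
m=(i3[...,0]>130)&(i3[...,1]<70)&(i3[...,2]<80)&(abs(Q[...,0]+.05)<.04)&(Q[...,1]>.12)&(Q[...,1]<.2)&(Q[...,2]>.09)
print('knob',Q[m].min(0),Q[m].max(0),Q[m].mean(0))
E
```

```text
knob [-0.06993756  0.12552573  0.12544425] [-0.04492078  0.16910924  0.1379304 ] [-0.05604505  0.1484131   0.13173349]
```

View pics/wrist18.png

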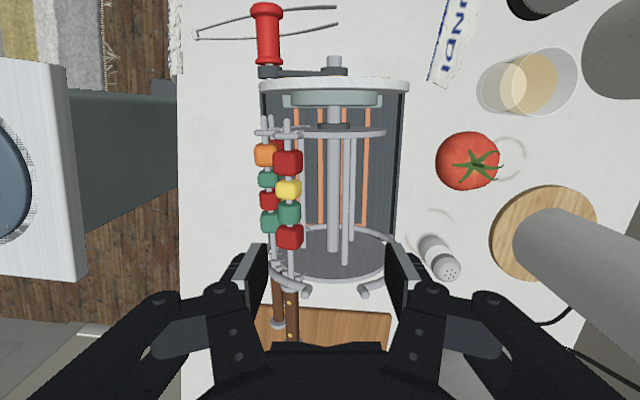

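The knob is back at its home position, and the tips at (265,120) and (288,122) stand through their eyelets. The third kebab is hidden here, so I'll check it from the side.

```bash
python3 - <<'E'
from h import *
im,d,ci=cap('side');cv2.imwrite('pics/side2.png',cv2.resize(im[130:250,180:340],None,fx=4,fy=4,interpolation=cv2.INTER_CUBIC)[...,::-1])
E
```

```text
(no output)
```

View pics/side2.png

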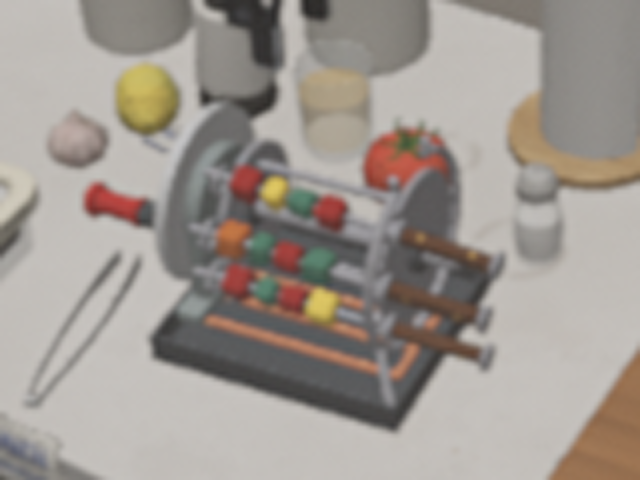

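All three kebabs sit in their places, with handle ends at (495,262), (485,317) and (487,355). I'll check these against the projected end positions.

```bash
python3 - <<'E'
from h import *
ci=manip.camera_info('side')
for k,px in zip((1,2,3),[(495,262),(485,317),(487,355)]):
    a=np.radians(-36*k)
    for y in (-.152,-.160):
        p=np.array([*(O+.065*np.sin(a)*ww+y*uu),.105+.065*np.cos(a)]);print(k,y,(proj(ci,p)[0]-[180,130])*4,px)
E
```

```text
1 -0.152 [499.19150253 255.45501639] (495, 262)
1 -0.16 [509.91472958 258.39225059] (495, 262)
2 -0.152 [485.95223923 311.73937682] (485, 317)
2 -0.16 [496.61494454 314.75961545] (485, 317)
3 -0.152 [486.46507795 353.99209228] (487, 355)
3 -0.16 [496.91284483 357.02002263] (487, 355)
```

All three are fully home, so I'm handing in.

```bash
python3 -c "
from workcell import manip
print(manip.hand_in())"
```

```text
the job is handed in; nothing more can be done
None
```

I loaded all three kebabs on the board into places 1–3, swung the drum back to its home hole with the pin snapped home, and handed the job in; the hand-in gave no verdict.

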